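# Pin a cart wheel to its axle with a linch pin

### The job

Push the wheel further onto its axle until the cross-hole in its hub lines up with the hole in the axle inside, and push the linch pin from the wooden block down through both until its head sits on the hub, its ring reaching out past the hub's free end. Then flip the sprung ring down over the end of the hub so that it snaps shut against the lower end of the pin. Nobody measured how far the axle sticks out, so feel for its hidden hole with light pressure, never force pin, ring or wheel, and leave the other tools where they lie.

Things in the scene. Friction and masses are not known exactly. Their poses are not given: they have to be found in the camera images.
- axle_unit: cart axle in two grey pillow blocks on a timber beam screwed to the bench. Origin on the bench under the middle of where the axle's hole can be; x runs along the axle from its free end to the bearings, z up. Hex axle, 25 mm across flats, centre at z = 95 mm, locked endways (holds 60 N). Its vertical 11.2 mm hole, hidden in the hub, is anywhere from x = -10 to +10 mm, 18 mm behind the axle's end.
- wheel (a joint): slide of the wheel along the axle, m: 0 when the hub's cross-hole is at x = 0 of axle_unit, negative further out (towards the free end), positive further in; range -0.036 to +0.0135. About 2.5 N of friction hold it where it is left. It cannot turn.
- hub_hole (a point): centre of the mouth of the hub's vertical 11.2 mm cross-hole, on the hub's flat top, z = 113 mm; axes as axle_unit. Hub: hex steel tube 36 mm across flats (flat top and bottom, 42 mm over the side corners), wall 5 mm, free end 24 mm from the hole; the 150 mm tyre begins 62 mm from the hole on the other side, top at z = 172 mm. The axle's top is 5.5 mm below the mouth.
- hub_end (a point): centre of the hub's free end face (z = 95 mm, 24 mm from the hole), the face to push on: a 5 mm wide hexagonal rim, with the axle's end 6 mm deep inside it when the holes line up. Axes as axle_unit.
- linch_pin: steel linch pin upright in the drilled block. Origin on its axis at the underside of the head, z up the pin; on hub_hole when seated. Shank 10 mm, 57 mm long below the origin, its end chamfered 0.6 mm. Head 20 x 16 mm in x and y, top 31 mm above the origin, on a 19 mm flange 2 mm thick. The ring hinges about the pin's y axis 6 mm above the origin and, open, reaches out along -x.
- linch_ring (a joint): angle of the ring, rad: 0 open (along the pin's -x, tilted 0.12 up), growing as it flips down, 1.56 shut, far arc against the pin's lower end. Over-centre spring: below 0.85 it pushes back to open (6 to 8 N at the far arc at first, falling to none), beyond 0.85 it snaps shut by itself. Ring: 56 mm circle of 4 mm wire, 52 mm clear inside.
- ring_end (a point): middle of the ring's far arc, 55 mm from the ring's hinge
- pin_block: fixed block of light wood, 60 x 150 x 60 mm high, origin under its centre. The linch pin stands in the hole at y = +45 mm; a headed clevis pin and a hex bolt (no ring) at y = -10 and -50 mm stand up 7 mm.
- tape_measure: yellow tape measure, 74 x 71 x 36 mm, a bystander; origin under its centre
- pliers_red: pliers with red handles, 54 x 173 x 12 mm, a bystander; origin under its centre
- wrench_b: open spanner, 40 x 157 x 14 mm, a bystander; origin under its centre

How it is judged:
By the outcome, as a careful person would: the job done as asked, in the order asked, and still so for the second after the job is handed in, with the robot touching nothing.
It also fails if it takes over 72 s, if anything falls off the work surface, if the arm or the gripper's body presses on something with over 40 N, if the wrist force passes 120 N, or if a joint passes its speed limit or range.

### The arm

A 7-joint arm with a two-finger parallel gripper is mounted at the origin on a cart in front of the work surface, level with it; the furniture and walls round the work are solid. World frame = base frame: x ahead of the robot, y to its left, z up, the work surface at z = 0. Lengths are in m, angles in rad, forces in N, time in s.
With the tool pointing down it reaches from about 0.425 to 0.875 m from the base axis. Payload 8.4 kg.
Tool frame: the origin (TCP) lies on the centre line of the jaws, within the pads' length; the fingertips stand 17 mm ahead of it and the grasp point (between the pads) lies 2 mm behind it; z points along the fingers, y is the line along which they close (so a half turn about z gives the same grasp; the last joint's range is limited). The gripper opens to 87 mm and grips with 3 to 60 N. Pads are 19 mm wide; open, the fingers measure 117 mm over their backs; the gripper's body (75 mm by 190 mm) begins 51 mm behind the grasp point.
Start: joints at [1.089, 0.333, 0.04, 1.465, -0.013, 1.343, -0.059], TCP at [0.243, -0.603, 0.24] pointing down, gripper open.
Joint ranges: [-2.58, 2.58], [-0.38, 2.09], [-1.3, 1.39], [0.25, 2.4], [-1.5, 4.64], [0.08, 2.09], [-2.65, 2.65]. Speed limits (rad/s): [2.22, 2.22, 2.79, 2.79, 3.14, 3.14, 3.14].

### API

Orientations are given as a unit quaternion [x, y, z, w].
In Python, from bench import robot, eyes, job gives the robot as it stands.
- The arm moves only by the tool step_arm, never from a script. Its arguments are lists of equal length, an entry for each row: "claw": the opening, from 0 (shut) to 1 (fully open); "travel": the shift along the tool's x, y, z in m, a list of three; "angular": the turn, a rotation vector about the tool's x, y, z in rad, a list of three. A call has 1 to 5 rows; each row shifts and turns the commanded pose from where the row before left it, along the tool's axes as they then stand; what a row does not reach is not made up. A row lasts 1/8 s, in which the tool goes at most 62.5 mm and 10.7 degrees, less where a joint would pass 70% of its speed; a pose out of reach is approached as far as the arm can. A call is refused whole if a number of a shift passes 0.0625 or a number of a turn 0.188, either way. A call with a gripper value outside its range is refused whole. The fingers move at their own pace and stop on an object; "newtons" is the grip in N (left out, the last holds). Time passes only in rows, so rows that do not move let the fingers close. It gives the time, the measured TCP pose, the force, the opening and the grip force at its end, in the units of the state.
- robot.read_state(): the state, without advancing time (a new reading comes with each control period).
- eyes.camera(name): name is "side" or "top" or "wrist"; returns a dict with "pixels" (480x640x3 uint8, red, green, blue), "range_z" (480x640 float32, m along the optical axis (not along the pixel's ray), 0 where there is no reading), "fx", "fy", "cx", "cy" (pixels), "dist" ([k1, k2, p1, p2, k3] as OpenCV has them; the pictures are not rectified), "R" (3x3) and "t" (3): a world point X has camera coordinates R X + t. Camera axes: x right, y down, z forward; pixel columns grow to the right and rows downward; lengths in m; the calibration is good to about 2 mm. A picture is of the moment at which its call begins.
- job.job_done(): hands the job in; it is judged then, once.
The state is a dict: "t": time; "q": joint angles; "dq": joint speeds; "joint_efforts": joint torques, N m; "eef_pos": TCP position; "tcp_rot": TCP orientation; "contact_force": force on the tool from outside, world axes, zero at the start; "moment": the same for the moment, N m; "grip_width": finger opening in m; "grip_force": force on a finger pad.
Only numpy, scipy, OpenCV 4.12 (cv2) and the standard library are available. Lean on these libraries where they do the work, as an engineer would, in place of code of your own. Each camera call takes 0.05 s, during which the arm holds its last target. There are 200 camera calls.

## Working session

There is one attempt and no reset: what is moved stays moved. The work goes in short steps, Python scripts to look and compute and a tool call to move; the robot and the scene stay as the last step left them, time stands still between calls to the robot, and variables do not carry over. Pictures are saved under pics/ and viewed, at most 10 in all, crops included, and the job is handed in when it is done.

Besides the shell and the picture viewer there is one more tool, called after "Call:" in YAML: its name, and indented under it one key for each argument. step_arm: Moves the arm, as the interface text tells. Its arguments: {"type":"object","properties":{"claw":{"type":"array","items":{"type":"number"}},"travel":{"type":"array","items":{"type":"array","items":{"type":"number"}}},"angular":{"type":"array","items":{"type":"array","items":{"type":"number"}}},"newtons":{"type":"number"}},"required":["claw","travel","angular"]}

```bash
mkdir -p pics; cat > h.py <<'E'
import numpy as np, cv2
from bench import robot, eyes, job
from scipy.spatial.transform import Rotation as Ro
def shot(n, f):
    c=eyes.camera(n); np.savez(f'pics/{f}.npz',**{k:np.array(v) for k,v in c.items()})
    cv2.imwrite(f'pics/{f}.png',c['pixels'][:,:,::-1]); return c
def load(f): return dict(np.load(f'pics/{f}.npz'))
def ray(c,u,v):
    K=np.array([[c['fx'],0,c['cx']],[0,c['fy'],c['cy']],[0,0,1]],float)
    p=cv2.undistortPoints(np.array([[[u,v]]],float),K,np.array(c['dist'],float))[0,0]
    return np.array([p[0],p[1],1.])
def pt(c,u,v,d=None):
    if d is None: d=float(c['range_z'][int(round(v)),int(round(u))])
    return c['R'].T@(ray(c,u,v)*d-c['t'])
def atz(c,u,v,z):
    r=c['R'].T@ray(c,u,v); o=-c['R'].T@c['t']; return o+r*(z-o[2])/r[2]
def cloud(c):
    K=np.array([[c['fx'],0,c['cx']],[0,c['fy'],c['cy']],[0,0,1]],float)
    g=np.stack(np.meshgrid(np.arange(640),np.arange(480)),-1).reshape(-1,1,2).astype(float)
    p=cv2.undistortPoints(g,K,np.array(c['dist'],float))[:,0]
    d=c['range_z'].reshape(-1,1)
    P=(np.hstack([p,np.ones((len(p),1))])*d-c['t'])@c['R']
    P[d[:,0]==0]=np.nan
    return P.reshape(480,640,3)
def pix(c,X):
    K=np.array([[c['fx'],0,c['cx']],[0,c['fy'],c['cy']],[0,0,1]],float)
    return cv2.projectPoints(np.array(X,float).reshape(-1,1,3),cv2.Rodrigues(c['R'])[0],c['t'],K,np.array(c['dist'],float))[0][:,0]
E
python3 - <<'E'
from h import *
s=robot.read_state(); print({k:np.round(v,3) for k,v in s.items()})
a=shot('top','top0'); b=shot('side','side0')
for c in (a,b): print(np.round(-c['R'].T@c['t'],3),np.round(c['R'],2).tolist(),c['fx'])
E
```

```text
{'t': np.float64(0.0), 'q': array([ 1.089,  0.334,  0.04 ,  1.466, -0.013,  1.343, -0.058]), 'dq': array([-0.   ,  0.001, -0.001, -0.001, -0.001,  0.   ,  0.001]), 'joint_efforts': array([-0.0000e+00, -6.5635e+01,  1.3360e+00, -4.0381e+01, -6.0000e-02,
        4.5000e-02,  0.0000e+00]), 'eef_pos': array([ 0.243, -0.603,  0.239]), 'tcp_rot': array([ 0.982,  0.19 , -0.   , -0.001]), 'contact_force': array([ 0.255, -0.153,  0.357]), 'moment': array([ 0.017,  0.036, -0.004]), 'grip_force': np.float64(0.0), 'grip_width': np.float64(0.087)}
[ 0.395 -0.018  0.956] [[-0.03, -1.0, 0.0], [-0.98, 0.03, -0.21], [0.21, -0.01, -0.98]] 486.8098402781092
[0.285 0.608 0.63 ] [[-0.9, -0.44, 0.01], [-0.27, 0.54, -0.8], [0.35, -0.72, -0.6]] 442.30933696031343
```

View pics/top0.png

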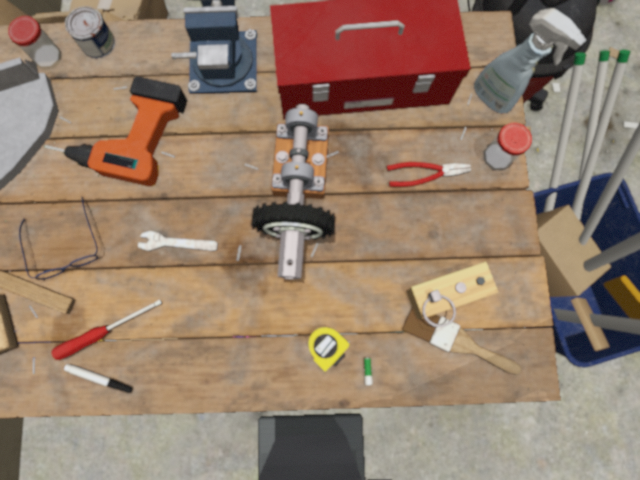

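View pics/side0.png

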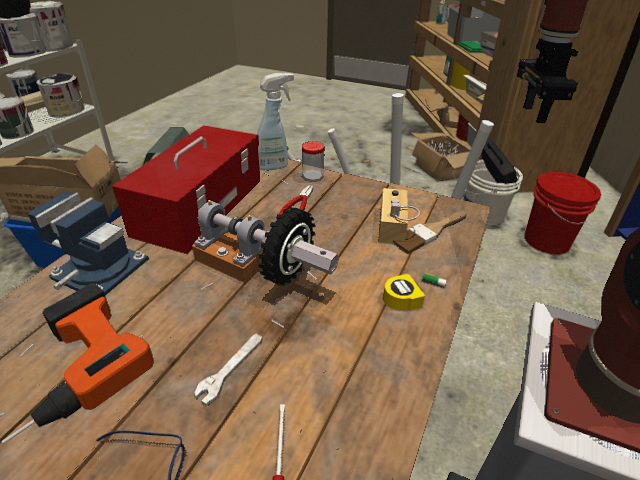

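```bash
python3 - <<'E'
from h import *
c=load('top0'); 
A=cv2.resize(cv2.imread('pics/top0.png')[190:300,240:350],None,fx=5,fy=5,interpolation=cv2.INTER_CUBIC)
B=cv2.resize(cv2.imread('pics/top0.png')[255:335,400:510],None,fx=5,fy=5,interpolation=cv2.INTER_CUBIC)
cv2.imwrite('pics/cropA.png',np.vstack([A[150:],B])[:, :] if 0 else np.hstack([A[:,:400],np.vstack([B,np.zeros((150,550,3),np.uint8)])[:, :400]]))
P=cloud(c)
# block top plane
m=(abs(P[...,2]-.06)<.006); m[:255]=0;m[335:]=0;m[:,:400]=0;m[:,510:]=0
pp=P[m][:,:2].astype(np.float32); r=cv2.minAreaRect(pp*1000); print('block',r,len(pp),np.median(P[m][:,2]))
# hub top
m=(abs(P[...,2]-.113)<.005); m[:200]=0;m[290:]=0;m[:,:265]=0;m[:,:320][:, 0:0]=0;m[:,315:]=0
v,u=np.where(m);pp=P[m]; print('hub',len(pp),pp.min(0),pp.max(0),np.median(pp[:,2]))
for row in range(225,290,4):
    k=v==row
    if k.sum(): print(row,u[k].min(),u[k].max(),np.round(pp[k].mean(0),4))
E
```

```text
block ((495.17486572265625, -282.96820068359375), (60.268367767333984, 152.06707763671875), 16.63412094116211) 2289 0.06040400302560076
hub 728 [ 0.51968614 -0.02573879  0.10801943] [0.65952471 0.06167505 0.1179306 ] 0.11245389511182288
229 281 311 [0.6034 0.0055 0.1156]
233 285 310 [0.5966 0.0076 0.1134]
237 285 299 [0.5896 0.0137 0.113 ]
241 285 298 [0.5826 0.0148 0.1121]
245 284 298 [0.5752 0.0158 0.1126]
249 284 299 [0.568  0.015  0.1123]
253 285 298 [0.5608 0.0152 0.1125]
257 283 297 [0.5537 0.0179 0.1124]
261 282 296 [0.5466 0.0207 0.1123]
265 282 297 [0.5395 0.0191 0.1117]
269 282 296 [0.5325 0.0201 0.1117]
273 281 296 [0.5254 0.0219 0.1119]
```

View pics/cropA.png

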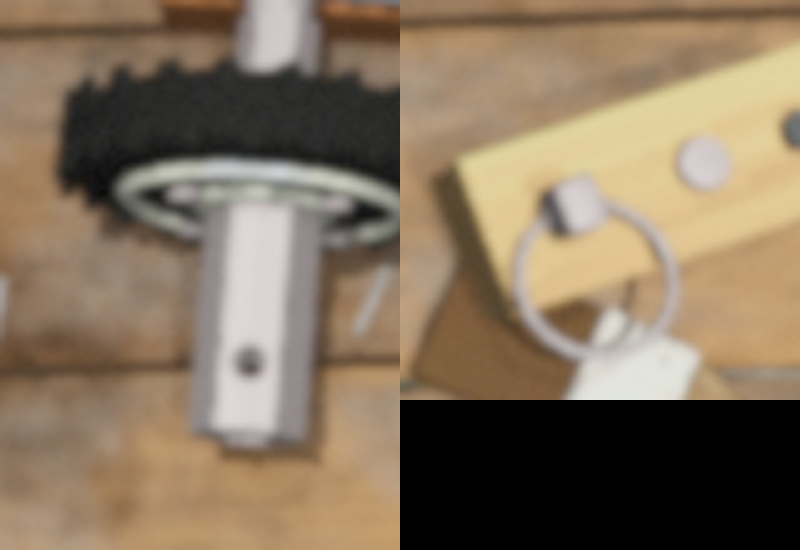

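```bash
python3 - <<'E'
from h import *
c=load('top0'); P=cloud(c)
print('hub_hole',atz(c,290,262.2,.113))
print('hub end top', atz(c,288.8,276,.113))
# hub line fit from depth
m=(abs(P[...,2]-.1125)<.004); m[:238]=0;m[276:]=0;m[:,:275]=0;m[:,305:]=0
q=P[m]; f=np.polyfit(q[:,0],q[:,1],1); print('hub yaw',np.degrees(np.arctan(f[0])),np.polyval(f,.546), q[:,0].min())
print('head z', np.nanmax(P[285:305,425:450,2]), np.round(P[290:302,436,2],3))
for z in (.088,.091): print('head',atz(c,436,295.5,z))
print('ringc',atz(c,439.3,310.7,.0695),'ringfar',atz(c,439.3,326.3,.0727))
print('tape',P[346,325],'tyre',P[205:215,290])
E
```

```text
hub_hole [0.54428104 0.01808199 0.113     ]
hub end top [0.51988724 0.02061727 0.113     ]
hub yaw -5.612389962526439 0.018152924198843776 0.5211023213688024
head z 0.09447149890038929 [0.089 0.094 0.09  0.093 0.09  0.09  0.092 0.092 0.091 0.093 0.089 0.058]
head [ 0.48096876 -0.24066318  0.088     ]
head [ 0.48067049 -0.23989268  0.091     ]
ringc [ 0.45505661 -0.24925546  0.0695    ] ringfar [ 0.42699043 -0.24619696  0.0727    ]
tape [ 0.39861582 -0.04054467  0.0364571 ] tyre [[0.63266763 0.01405436 0.16658613]
 [0.63009555 0.01397501 0.16931557]
 [0.62913986 0.0141137  0.16665119]
 [0.62686512 0.01407282 0.16842488]
 [0.62448008 0.01401518 0.1706078 ]
 [0.62257297 0.01402256 0.17118414]
 [0.62155199 0.01415416 0.16870078]
 [0.61977293 0.01417952 0.16883474]
 [0.61732778 0.01410902 0.17132312]
 [0.61606786 0.01420795 0.16964765]]
```

Call:
step_arm:
  claw: [0.6, 0.6, 0.6, 0.6, 0.6]
  travel:
    - [0.049, -0.034, 0]
    - [0.049, -0.034, 0]
    - [0.049, -0.034, 0]
    - [0.049, -0.034, 0]
    - [0.049, -0.034, 0]
  angular:
    - [0, 0, 0]
    - [0, 0, 0]
    - [0, 0, 0]
    - [0, 0, 0]
    - [0, 0, 0]

```text
t: 0.72
eef_pos: [0.4072, -0.3518, 0.2393]
tcp_rot: [0.982, 0.19, -0.0, -0.0]
contact_force: [1.3, -0.5, -0.0]
grip_width: 0.0537
grip_force: 0.0
```

```bash
cat >> h.py <<'E'
def st():
    s=robot.read_state(); R=Ro.from_quat(s['tcp_rot']).as_matrix()
    print('t',round(float(s['t']),2),'p',np.round(s['eef_pos'],4),'yaw',np.round(np.degrees(np.arctan2(R[1,0],R[0,0])),2),'z',np.round(R[:,2],3),'F',np.round(s['contact_force'],1),'w',round(float(s['grip_width']),4)); return s,R
def to(X):
    s,R=st(); print('tool delta',np.round(R.T@(np.array(X)-s['eef_pos']),4))
E
python3 - <<'E'
from h import *
to([.481,-.240,.2])
c=shot('wrist','w1'); print(-c['R'].T@c['t'],np.round(c['R'],2).tolist(),c['fx'])
E
```

```text
t 0.72 p [ 0.4072 -0.3518  0.2393] yaw 21.93 z [-0.  0. -1.] F [ 1.3 -0.5 -0. ] w 0.0537
tool delta [ 0.1103 -0.0762  0.0393]
[ 0.48319359 -0.32068639  0.3841959 ] [[0.37, -0.93, -0.0], [-0.89, -0.36, 0.3], [-0.28, -0.11, -0.95]] 370.6772091314181
```

View pics/w1.png

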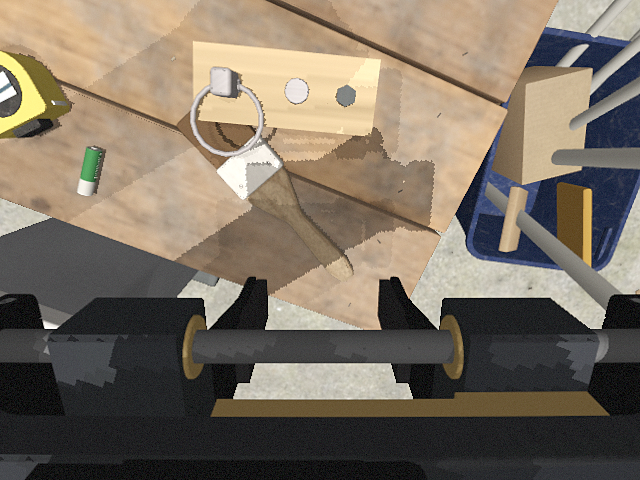

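```bash
python3 - <<'E'
from h import *
I=cv2.imread('pics/w1.png')[35:165,175:305]
cv2.imwrite('pics/w1c.png',cv2.resize(I,None,fx=4.5,fy=4.5,interpolation=cv2.INTER_CUBIC))
c=load('w1');P=cloud(c);s=P[60:100,200:250]
m=(s[...,2]>.086);q=s[m];print('head top',len(q),np.median(q,0),cv2.minAreaRect((q[:,:2]*1000).astype(np.float32)))
m=(abs(P[...,2]-.06)<.004);m[:30]=0;m[150:]=0;m[:,:180]=0;m[:,390:]=0
print('block',cv2.minAreaRect((P[m][:,:2]*1000).astype(np.float32)))
E
```

```text
head top 589 [ 0.48090143 -0.24043605  0.0902164 ] ((480.8305358886719, -239.96627807617188), (20.15835952758789, 15.830172538757324), 15.9949369430542)
block ((493.68292236328125, -282.6175537109375), (60.53133010864258, 150.13108825683594), 16.66168212890625)
```

View pics/w1c.png

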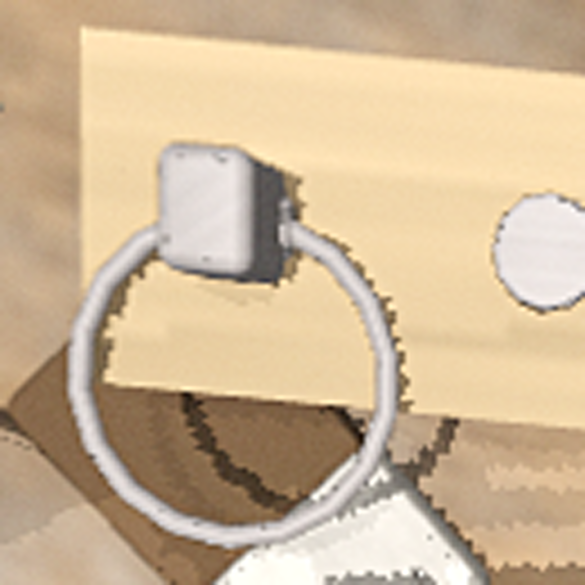

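Call:
step_arm:
  claw: [0.6, 0.6, 0.6, 0.6]
  travel:
    - [0.05, -0.034, 0.01]
    - [0.05, -0.034, 0.01]
    - [0.01, -0.008, 0.05]
    - [0, 0, 0.03]
  angular:
    - [0, 0, 0]
    - [0, 0, 0]
    - [0, 0, 0.098]
    - [0, 0, 0]

```text
t: 1.27
eef_pos: [0.4801, -0.2402, 0.1373]
tcp_rot: [0.99, 0.143, -0.001, -0.001]
contact_force: [-1.7, -0.8, -0.5]
grip_width: 0.0521
grip_force: 0.0
```

```bash
python3 - <<'E'
from h import *
to([.481,-.240,.089])
E
```

```text
t 1.27 p [ 0.4801 -0.2402  0.1373] yaw 16.42 z [-0.002  0.001 -1.   ] F [-1.7 -0.8 -0.5] w 0.0521
tool delta [0.001  0.0002 0.0483]
```

Call:
step_arm:
  claw: [0.6, 0.6, 0.0, 0.0, 0.0]
  travel:
    - [0.001, 0, 0.04]
    - [0, 0, 0.008]
    - [0, 0, 0]
    - [0, 0, 0]
    - [0, 0, 0]
  angular:
    - [0, 0, 0]
    - [0, 0, 0]
    - [0, 0, 0]
    - [0, 0, 0]
    - [0, 0, 0]
  newtons: 40

```text
t: 1.9
eef_pos: [0.4819, -0.2423, 0.0929]
tcp_rot: [0.99, 0.142, 0.001, 0.001]
contact_force: [0.6, 0.4, 0.6]
grip_width: 0.0299
grip_force: 0.0
```

Call:
step_arm:
  claw: [0.0, 0.0]
  travel:
    - [0, 0, 0]
    - [0, 0, 0]
  angular:
    - [0, 0, 0]
    - [0, 0, 0]

```text
t: 2.15
eef_pos: [0.4814, -0.2419, 0.092]
tcp_rot: [0.99, 0.142, 0.0, 0.0]
contact_force: [-0.7, -0.3, 3.1]
grip_width: 0.0159
grip_force: 39.9
```

Call:
step_arm:
  claw: [0.0, 0.0, 0.0, 0.0]
  travel:
    - [0, 0, -0.02]
    - [0, 0, -0.04]
    - [0, 0, -0.04]
    - [0, 0, -0.04]
  angular:
    - [0, 0, 0]
    - [0, 0, 0]
    - [0, 0, 0]
    - [0, 0, 0]

```text
t: 2.65
eef_pos: [0.4808, -0.2417, 0.2326]
tcp_rot: [0.99, 0.142, -0.0, -0.0]
contact_force: [1.1, -0.3, -2.0]
grip_width: 0.0158
grip_force: 39.9
```

```bash
python3 - <<'E'
from h import *
to([.544,.018,.23])
c=shot('wrist','w2');P=cloud(c)
d=shot('side','s2')
import numpy as np
s,R=st()
# side view overlay of expected pin axis
o=s['eef_pos']; a=[o+np.array([0,0,z]) for z in (-.029,-.086)]
print(pix(d,a))
u,v=pix(d,[o-[0,0,.04]])[0].astype(int)
I=cv2.imread('pics/s2.png')[v-50:v+50,u-60:u+60]
I=cv2.resize(I,None,fx=4,fy=4,interpolation=cv2.INTER_CUBIC)
u2,v2=pix(c,[o-[0,0,.04]])[0].astype(int);print(u,v,u2,v2)
J=cv2.resize(cv2.imread('pics/w2.png')[220:420,220:420],(400,400))
cv2.imwrite('pics/m2.png',np.hstack([I[:400,:400],J]))
E
```

```text
t 2.65 p [ 0.4808 -0.2417  0.2326] yaw 16.32 z [-0.  0. -1.] F [ 1.1 -0.3 -2. ] w 0.0158
tool delta [ 0.1336 -0.2315  0.0027]
t 2.75 p [ 0.483  -0.2426  0.2361] yaw 16.31 z [ 0.006 -0.003 -1.   ] F [ 0.1 -0.1 -1.2] w 0.0162
[[401.99220532 156.79815446]
 [398.71972839 180.28552337]]
401 161 326 278
```

View pics/m2.png

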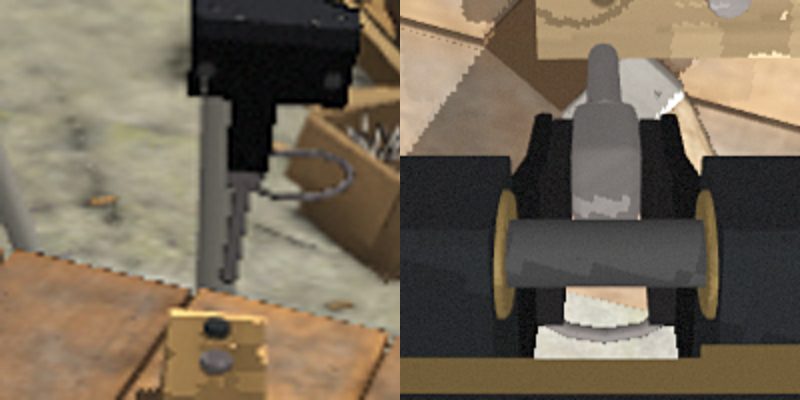

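Call:
step_arm:
  claw: [0.0, 0.0, 0.0, 0.0, 0.0]
  travel:
    - [0.018, -0.049, 0]
    - [0.018, -0.049, 0]
    - [0.018, -0.049, 0]
    - [0.018, -0.049, 0]
    - [0.018, -0.049, 0]
  angular:
    - [0, 0, 0]
    - [0, 0, 0]
    - [0, 0, 0]
    - [0, 0, 0]
    - [0, 0, 0]

```text
t: 3.38
eef_pos: [0.4981, 0.0201, 0.2306]
tcp_rot: [0.99, 0.142, -0.001, -0.0]
contact_force: [0.9, -0.2, -1.2]
grip_width: 0.0159
grip_force: 39.9
```

Call:
step_arm:
  claw: [0.0, 0.0, 0.0, 0.0]
  travel:
    - [0, 0, 0]
    - [0, 0, 0]
    - [0, 0, 0]
    - [0, 0, 0]
  angular:
    - [0, 0, 0.13]
    - [0, 0, 0.13]
    - [0, 0, 0.128]
    - [0, 0, 0]

```text
t: 3.88
eef_pos: [0.4983, 0.0185, 0.2307]
tcp_rot: [0.999, -0.051, -0.001, -0.0]
contact_force: [-0.3, -0.1, -1.1]
grip_width: 0.0157
grip_force: 39.9
```

```bash
python3 - <<'E'
from h import *
to([.544,.018,.23])
c=shot('wrist','w3');P=cloud(c)
u,v=pix(c,[[.5443,.018,.113]])[0];print(u,v, pix(c,[[.52,.0206,.113]]))
cv2.imwrite('pics/w3c.png',cv2.resize(cv2.imread('pics/w3.png'),(800,600))[0:600])
u,v=int(u),int(v)
print(np.round(P[v-14:v+16:2,u-14:u+16:2,2]*1000))
E
```

```text
t 3.88 p [0.4983 0.0185 0.2307] yaw -5.87 z [-0.001  0.    -1.   ] F [-0.3 -0.1 -1.1] w 0.0157
tool delta [ 0.0456 -0.0042  0.0006]
317.78143089501646 173.21328889899297 [[317.77705368 207.07756395]]
[[113. 113. 113. 114. 112. 112. 113. 112. 112. 113. 113. 112. 113. 112.
  111.]
 [113. 112. 112. 112. 112. 113. 111. 113. 112. 112. 112. 112. 113. 112.
  113.]
 [114. 113. 113. 113. 113. 113. 112. 112. 114. 113. 113. 113. 114. 113.
  112.]
 [112. 112. 113. 113. 114. 112. 113. 112. 111. 113. 114. 111. 112. 113.
  111.]
 [112. 112. 112. 112.  -0.  -1.  -0.  -1.   0. 112. 113. 113. 114. 113.
  111.]
 [112. 112. 111.  81.  -1.  -0.  -1.   0.   0.  -0. 113. 113. 113. 113.
  111.]
 [113. 112. 112.  81.   1.  -1.   2.   0.  -1.  -1. 111. 113. 113. 112.
  111.]
 [113. 112. 112.  82.  80.   0.  -1.  -1.  -1.  81. 109. 112. 113. 113.
  111.]
 [113. 113. 112.  82.  82.  81.  80.  82.  81.  83. 112. 112. 113. 113.
  113.]
 [112. 113. 113. 108.  82.  82.  83.  81.  80.  82. 112. 112. 113. 113.
  112.]
 [112. 113. 112. 113. 110.  80.  82.  81.  81. 111. 112. 112. 112. 112.
  110.]
 [113. 113. 113. 113. 113. 112. 111. 112. 113.  nan 112. 113. 112. 113.
  110.]
 [111. 113. 114. 113. 114. 112. 113. 113. 112. 112. 113. 113. 112. 112.
  111.]
 [112. 113. 111. 112. 112.  nan 113. 112. 114. 112. 113. 113. 113. 114.
  111.]
 [113. 113. 113. 112. 113. 112. 113. 113. 113. 113. 113. 112. 113. 113.
  111.]]
```

View pics/w3c.png

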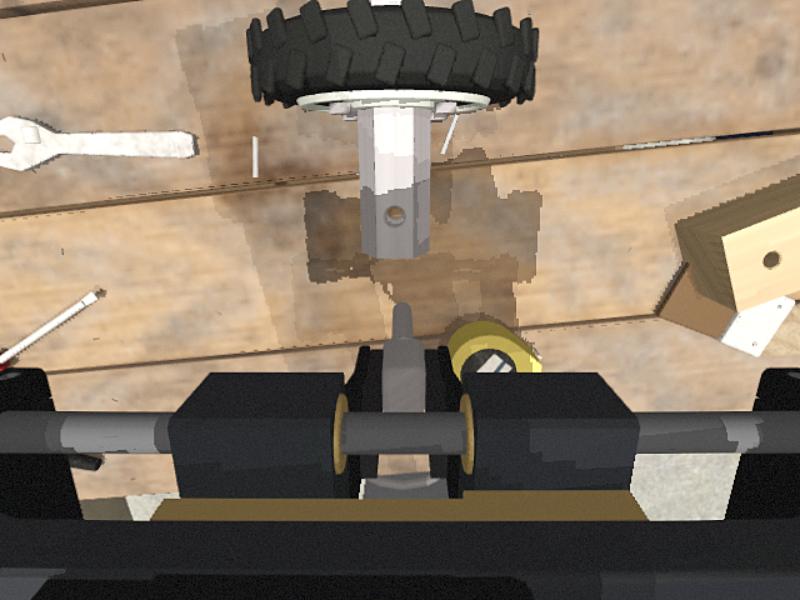

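Call:
step_arm:
  claw: [0.0, 0.0, 0.0, 0.0]
  travel:
    - [-0.012, -0.004, 0.02]
    - [0, 0, 0.05]
    - [0, 0, 0.047]
    - [0, 0, 0]
  angular:
    - [0, 0, 0]
    - [0, 0, 0]
    - [0, 0, 0]
    - [0, 0, 0]

```text
t: 4.42
eef_pos: [0.4844, 0.0235, 0.1116]
tcp_rot: [0.999, -0.05, -0.003, 0.0]
contact_force: [-0.4, 0.4, -1.0]
grip_width: 0.0155
grip_force: 39.9
```

```bash
python3 - <<'E'
from h import *
c=load('w3')
print('hole',atz(c,316,171.2,.113),'end',atz(c,316,206,.113))
to([.5324,.0192,.114])
E
```

```text
hole [0.54583247 0.01909736 0.113     ] end [0.52092549 0.02179469 0.113     ]
t 4.42 p [0.4844 0.0235 0.1116] yaw -5.76 z [-0.007  0.    -1.   ] F [-0.4  0.4 -1. ] w 0.0155
tool delta [ 0.0482 -0.0005 -0.0027]
```

Call:
step_arm:
  claw: [0.0, 0.0, 0.0, 0.0, 0.0]
  travel:
    - [0.018, 0, 0]
    - [0.004, 0, 0]
    - [0.004, 0, 0]
    - [0.004, 0, 0]
    - [0.004, 0, 0]
  angular:
    - [0, 0, 0]
    - [0, 0, 0]
    - [0, 0, 0]
    - [0, 0, 0]
    - [0, 0, 0]

```text
t: 5.05
eef_pos: [0.521, 0.0204, 0.1148]
tcp_rot: [0.999, -0.051, -0.0, 0.0]
contact_force: [-4.1, 0.6, -0.5]
grip_width: 0.0158
grip_force: 41.3
```

Call:
step_arm:
  claw: [0.0, 0.0, 0.0, 0.0, 0.0]
  travel:
    - [0.004, 0, 0]
    - [0.004, 0, 0]
    - [0.003, 0, 0]
    - [0.003, 0, 0]
    - [0, 0, 0]
  angular:
    - [0, 0, 0]
    - [0, 0, 0]
    - [0, 0, 0]
    - [0, 0, 0]
    - [0, 0, 0]

```text
t: 5.68
eef_pos: [0.5354, 0.0187, 0.1145]
tcp_rot: [0.999, -0.052, 0.0, -0.0]
contact_force: [-0.6, -0.1, -1.9]
grip_width: 0.0158
grip_force: 39.9
```

```bash
python3 - <<'E'
from h import *
st(); c=shot('top','t4'); P=cloud(c)
m=(abs(P[...,2]-.1125)<.004); m[:225]=0;m[290:]=0;m[:,:275]=0;m[:,312:]=0
print('tyre rows', [np.round(P[r,u,2],3) for r,u in ((205,290),(200,290))])
g=P[190:240,292]; print(np.round(g[::3],3).tolist())
E
```

```text
t 5.67 p [0.5354 0.0187 0.1145] yaw -5.92 z [ 0.001  0.    -1.   ] F [-0.6 -0.1 -1.9] w 0.0158
tyre rows [np.float64(0.531), np.float64(0.514)]
[[0.543, -0.002, 0.514], [0.54, -0.002, 0.514], [0.536, -0.002, 0.515], [0.534, -0.002, 0.514], [0.527, -0.002, 0.528], [0.523, -0.002, 0.53], [0.52, -0.002, 0.532], [0.516, -0.002, 0.533], [0.513, -0.002, 0.534], [0.51, -0.002, 0.537], [0.507, -0.002, 0.539], [0.503, -0.003, 0.54], [0.5, -0.002, 0.541], [0.497, -0.003, 0.544], [0.494, -0.003, 0.546], [0.491, -0.003, 0.548], [0.487, -0.003, 0.551]]
```

Call:
step_arm:
  claw: [0.0, 0.0, 0.0, 0.0]
  travel:
    - [-0.025, 0, 0]
    - [0, 0, -0.06]
    - [0, 0, -0.058]
    - [0, 0, 0]
  angular:
    - [0, 0, 0]
    - [0, 0, 0]
    - [0, 0, 0]
    - [0, 0, 0]

```text
t: 6.22
eef_pos: [0.5128, 0.0216, 0.2375]
tcp_rot: [0.999, -0.052, 0.005, 0.0]
contact_force: [0.2, 1.0, -2.3]
grip_width: 0.0157
grip_force: 39.9
```

```bash
python3 - <<'E'
from h import *
c=shot('wrist','w5');P=cloud(c);st()
u,v=pix(c,[[.5692,.0152,.113]])[0];print(u,v)
u,v=int(u),int(v)
cv2.imwrite('pics/w5c.png',cv2.resize(cv2.imread('pics/w5.png')[v-50:v+70,u-60:u+60],(600,600),interpolation=cv2.INTER_CUBIC))
for r in range(v-14,v+16,2): print(r,*[('%4.0f'%(1000*x)) for x in P[r,u-14:u+16:2,2]])
m=abs(P[...,2]-.113)<.003
for uu in (u-6,u,u+6):
  col=np.where(m[v-60:v+70,uu])[0]+v-60; print(uu,col.min(),col.max(),P[col.max(),uu])
E
```

```text
t 6.28 p [0.5114 0.0213 0.2346] yaw -5.94 z [ 0.005 -0.001 -1.   ] F [ 0.8  0.1 -2.3] w 0.016
324.5117383846129 158.43759858185902
144  112  112  113  113  112  113  114  112  112  114  113  112  112  112  111
146  112  114  113  113  112  114  112  113  112  113  113  112  113  113  109
148  113  114  112  114  113  113  112  111  114  112  113  112  113  112  111
150  112  112  112  113   -2   -1   -2   -1  111  112  113  113  111  112  110
152  112  114  112  106   -2   -3   -3 -574  105  113  113  112  114  113  110
154  114  113  112  107   86   86   85   86  106  107  113  113  112  112  109
156  112  113  107  107  106  106  105  107  108  108  113  112  113  113  110
158  112  113  107  108  108  106  107  108  109  108  113  113  113  112  110
160  114  112  112  108  108  107  108  107  107  108  113  112  112  114  109
162  112  113  113  107  107  107  108  108  107  112  112  113  112  111  110
164  112  113  113  113  112  106  106  110  112  113  113  113  113  111  110
166  113  113  113  112  111  112  113  113  114  112  112  113  111  111  109
168  112  113  113  113  112  113  112  112  113  113  113  113  114  112  110
170  113  113  113  112  113  112  112  113  113  114  113  113  112  113  110
172  113  112  113  113  112  113  113  112  112  113  113  113  112  113  110
318 98 190 [0.54680397 0.02232245 0.11174578]
324 98 190 [0.54647641 0.01790952 0.11250455]
330 98 190 [0.54599626 0.0135202  0.11236635]
```

View pics/w5c.png

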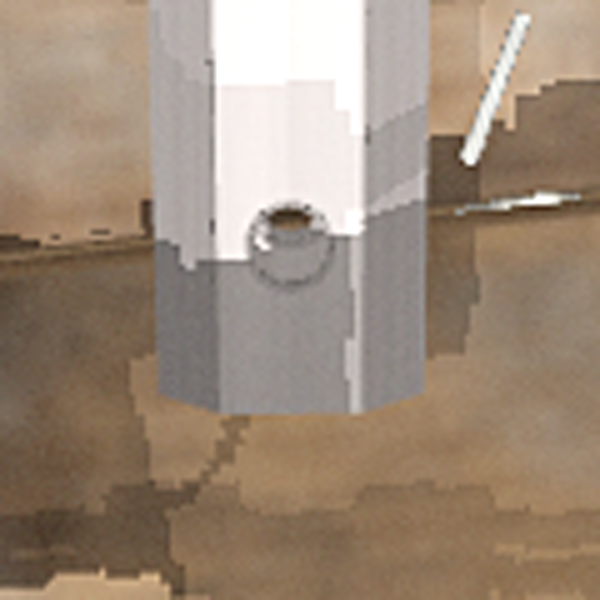

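```bash
python3 - <<'E'
from h import *
c=load('w5')
a=atz(c,322.2,154.2,.1075); n=atz(c,322.2,165.8,.113); f=atz(c,322.2,148.7,.113)
print(a,n,f,'hub ctr',(n+f)/2,'size',np.linalg.norm(n-f),'push',np.linalg.norm((n-a)[:2]))
print('end',atz(c,322.2,190.4,.113), -c['R'].T@c['t'])
to((n+f)/2+[0,0,.13])
E
```

```text
[0.57191583 0.0165931  0.1075    ] [0.56417855 0.01739037 0.113     ] [0.57615316 0.01613948 0.113     ] hub ctr [0.57016585 0.01676493 0.113     ] size 0.012039772440535404 push 0.007778247614309306
end [0.54640369 0.01924719 0.113     ] [0.59290621 0.01385034 0.38311483]
t 6.28 p [0.5114 0.0213 0.2346] yaw -5.94 z [ 0.005 -0.001 -1.   ] F [ 0.8  0.1 -2.3] w 0.016
tool delta [ 0.0589 -0.0016 -0.0081]
```

Call:
step_arm:
  claw: [0.0, 0.0, 0.0, 0.0]
  travel:
    - [0, 0, 0.058]
    - [0, 0, 0.06]
    - [0.015, 0, 0]
    - [0.006, 0, 0]
  angular:
    - [0, 0, 0]
    - [0, 0, 0]
    - [0, 0, 0]
    - [0, 0, 0]

```text
t: 6.78
eef_pos: [0.5331, 0.0191, 0.116]
tcp_rot: [0.999, -0.052, 0.001, -0.0]
contact_force: [0.1, 0.0, -0.8]
grip_width: 0.0159
grip_force: 39.9
```

Call:
step_arm:
  claw: [0.0, 0.0, 0.0, 0.0, 0.0]
  travel:
    - [0.003, 0, 0]
    - [0.003, 0, 0]
    - [0.003, 0, 0]
    - [0.0025, 0, 0]
    - [0, 0, 0]
  angular:
    - [0, 0, 0]
    - [0, 0, 0]
    - [0, 0, 0]
    - [0, 0, 0]
    - [0, 0, 0]

```text
t: 7.4
eef_pos: [0.5427, 0.018, 0.1147]
tcp_rot: [0.999, -0.052, 0.0, -0.0]
contact_force: [-0.8, -0.5, -2.0]
grip_width: 0.0155
grip_force: 40.0
```

Call:
step_arm:
  claw: [0.0, 0.0, 0.0, 0.0, 0.0]
  travel:
    - [0, 0, 0]
    - [-0.0325, 0, 0]
    - [0, 0, -0.06]
    - [0, 0, -0.058]
    - [0, 0, 0]
  angular:
    - [0, 0, 0]
    - [0, 0, 0]
    - [0, 0, 0]
    - [0, 0, 0]
    - [0, 0, 0]

```text
t: 8.02
eef_pos: [0.5127, 0.0217, 0.2374]
tcp_rot: [0.999, -0.052, 0.004, -0.0]
contact_force: [0.8, 0.3, -2.5]
grip_width: 0.0158
grip_force: 39.9
```

```bash
python3 - <<'E'
from h import *
c=shot('wrist','w6');P=cloud(c);st()
u,v=pix(c,[[.5775,.0158,.113]])[0];print(u,v)
u,v=int(u),int(v)
cv2.imwrite('pics/w6c.png',cv2.resize(cv2.imread('pics/w6.png')[v-25:v+35,u-30:u+30],(600,600),interpolation=cv2.INTER_CUBIC))
print(v-25,u-30)
for r in range(v-14,v+16,2): print(r,*[('%4.0f'%(1000*x)) for x in P[r,u-14:u+16:2,2]])
E
```

```text
t 8.07 p [0.5113 0.0214 0.2345] yaw -5.93 z [ 0.005 -0.    -1.   ] F [-0.6  0.3 -2.4] w 0.0155
322.67717730929337 146.4471120533961
121 292
132  113  112  112  114  112  114  113  113  112  113  113  112  112  112  114
134  112  112  113  113  111  112  113  114  113  113  113  112  113  113  112
136  114  113  112  113  114  112  113  112  112  113  113  113  113  113  111
138  111  112  113  112  112  113  111  111  113  112  113  113  113  112  112
140  112  114  113  113  112  106  106  106  107  107  112  113  112  113  113
142  113  113  113  112  106    1    0   -1    1   85  106  113  113  113  113
144  113  114  114  111  107    1    1    1   -1   85  106  113  112  113  112
146  112  112  114  106  106   -0   -1   -0   -0   84  106  113  113  112  112
148  113  113  113  110  105   -0   -2   -1    1   84  106  113  113  113  114
150  114  112  nan  112  106   78   -1    1   -1   84  106  113  113  114  113
152  113  112  112  113  110   82   80   81   82   84  111  113  112  115  114
154  114  113  112  113  115  113  112  112  112  112  113  112  113  112  112
156  114  112  113  113  113  113  113  113  113  112  112  112  113  114  112
158  114  112  112  115  113  112  112  113  114  113  113  114  114  112  114
160  113  113  113  113  113  113  113  112  113  112  113  112  114  113  114
```

View pics/w6c.png

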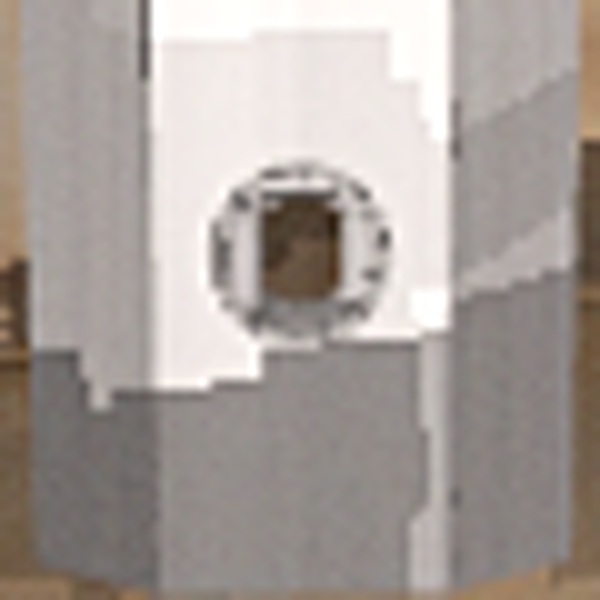

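```bash
python3 - <<'E'
from h import *
c=load('w6')
ce=atz(c,322.2,146.1,.113); print('hub ctr',ce)
for v in (140,140.5,141): print(v,'axle ctr off', (atz(c,322.2,v,.1075)-ce)[0]-.0056)
to(ce+[0,0,.13])
c2=load('w5'); 
E
```

```text
hub ctr [0.57777411 0.01611208 0.113     ]
140 axle ctr off -0.0016393479367448676
140.5 axle ctr off -0.0019876825215297605
141 axle ctr off -0.002336270754745468
t 8.07 p [0.5113 0.0214 0.2345] yaw -5.93 z [ 0.005 -0.    -1.   ] F [-0.6  0.3 -2.4] w 0.0155
tool delta [ 0.0667 -0.0016 -0.0081]
```

```bash
python3 - <<'E'
from h import *
c=load('w6');P=cloud(c);s,R=st()
T=(P-s['eef_pos'])@R   # tool frame as seen by camera
for r in range(236,300,4):
    row=T[r,290:360]; k=np.where((row[:,2]>0)&(row[:,2]<.1)&(abs(row[:,0])<.02)&(abs(row[:,1])<.012))[0]
    if len(k): print(r,k.min()+290,k.max()+290,np.round(np.median(row[k],0),4),np.round(row[k][:,1].min(),4),np.round(row[k][:,1].max(),4))
ce=atz(c,322.2,146.1,.113);print('hole in tool',(ce-s['eef_pos'])@R)
E
```

```text
t 8.07 p [0.5113 0.0214 0.2345] yaw -5.93 z [ 0.005 -0.    -1.   ] F [-0.6  0.3 -2.4] w 0.0155
244 316 326 [ 0.0067 -0.0023  0.0803] -0.0057 0.0009
248 314 328 [ 0.0061 -0.0023  0.0739] -0.0069 0.0022
252 314 328 [ 0.0061 -0.0023  0.0663] -0.0068 0.0021
256 314 329 [ 0.0059 -0.0019  0.0599] -0.0066 0.0027
260 314 329 [ 0.0058 -0.0019  0.0535] -0.0064 0.0025
264 314 329 [ 0.0056 -0.0022  0.0475] -0.0062 0.0024
268 313 330 [ 0.0055 -0.0019  0.0417] -0.0068 0.003
272 310 335 [ 0.011  -0.0013  0.0229] -0.0076 0.005
276 307 337 [ 0.0108 -0.0015  0.0185] -0.0091 0.0059
280 300 351 [0.0107 0.0001 0.0139] -0.0119 0.0119
284 300 351 [0.0107 0.0001 0.0094] -0.0116 0.0116
288 299 352 [0.0107 0.0007 0.0051] -0.0119 0.0118
292 299 351 [0.0105 0.     0.0013] -0.0117 0.0112
296 305 340 [ 0.0089 -0.0015  0.0006] -0.0091 0.0065
hole in tool [ 0.06606407 -0.00163276  0.12186007]
```

Call:
step_arm:
  claw: [0.0, 0.0, 0.0, 0.0, 0.0]
  travel:
    - [0.035, 0.0006, 0]
    - [0.0295, 0, 0]
    - [0, 0, 0.018]
    - [0, 0, 0]
    - [0, 0, 0]
  angular:
    - [0, 0, 0]
    - [0, 0, 0]
    - [0, 0, 0]
    - [0, 0, 0]
    - [0, 0, 0]

```text
t: 8.7
eef_pos: [0.5732, 0.0143, 0.2141]
tcp_rot: [0.999, -0.051, -0.001, 0.0]
contact_force: [-0.0, -0.1, -0.7]
grip_width: 0.0158
grip_force: 39.9
```

```bash
python3 - <<'E'
from h import *
s,R=st();c=shot('wrist','w7');P=cloud(c)
T=(P-s['eef_pos'])@R
for r in range(236,270,4):
    row=T[r,290:360]; k=np.where((row[:,2]>0)&(row[:,2]<.1)&(abs(row[:,0])<.02)&(abs(row[:,1])<.012))[0]
    if len(k): print(r,np.round(np.median(row[k],0),4),np.round(row[k][:,1].min(),4),np.round(row[k][:,1].max(),4))
print(pix(c,s['eef_pos']+R@np.array([.0015,-.002,.12])))
cv2.imwrite('pics/w7c.png',cv2.resize(cv2.imread('pics/w7.png')[195:295,260:380],(720,600),interpolation=cv2.INTER_CUBIC))
m=T[200:260,290:360]
print(np.round(P[215:260:3,322],4).tolist())
E
```

```text
t 8.7 p [0.5732 0.0143 0.2141] yaw -5.89 z [-0.001 -0.    -1.   ] F [-0.  -0.1 -0.7] w 0.0158
244 [ 0.0051 -0.0016  0.0829] -0.0052 0.0014
248 [ 0.0045 -0.0022  0.0768] -0.0083 0.0027
252 [ 0.0045 -0.0015  0.0692] -0.0063 0.0025
256 [ 0.0041 -0.0012  0.0633] -0.0062 0.0031
260 [ 0.0044 -0.0018  0.0559] -0.0112 0.003
264 [ 0.0043 -0.0014  0.05  ] -0.0058 0.0029
268 [ 0.0042 -0.0014  0.0443] -0.0064 0.0034
[[321.08337192 232.68098614]]
[[0.5931, 0.0135, 0.1134], [0.5908, 0.0137, 0.1128], [0.5887, 0.0139, 0.1126], [0.5864, 0.0142, 0.1121], [0.5842, 0.0144, 0.1121], [0.5723, 0.0157, 0.079], [0.5706, 0.0159, 0.0814], [0.5697, 0.0159, 0.0864], [0.5675, 0.0162, 0.0869], [0.5787, 0.0149, 0.1281], [0.5784, 0.015, 0.1333], [0.578, 0.015, 0.1382], [0.5786, 0.0149, 0.1454], [0.5784, 0.0149, 0.1503], [0.5783, 0.0149, 0.1549]]
```

View pics/w7c.png

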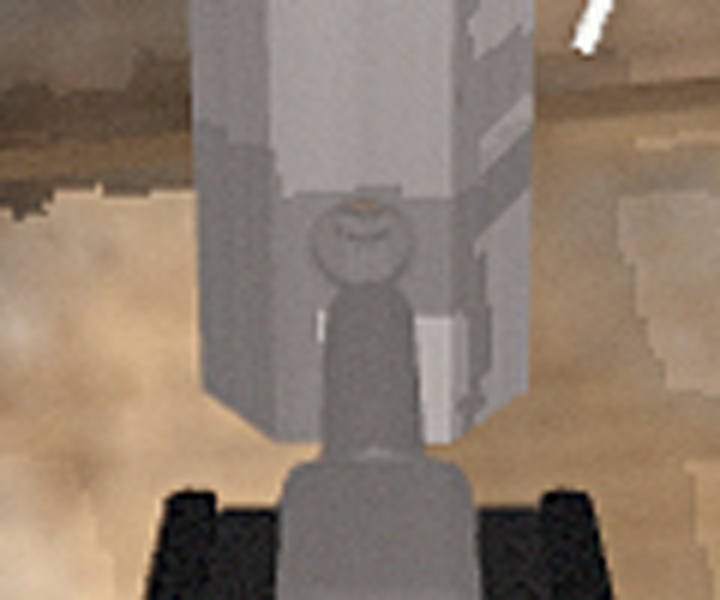

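```bash
python3 - <<'E'
from h import *
c=load('w7');s,R=st()
for u,v in ((320.1,228.4),(320.1,235.8),(311.3,235.8),(328.8,235.8)):
    X=atz(c,u,v,.113);print(X,(X-s['eef_pos'])@R)
E
```

```text
t 8.75 p [0.5736 0.0143 0.2147] yaw -5.9 z [-0. -0. -1.] F [ 0.1 -0.5 -1.2] w 0.0155
[0.58364172 0.0157735  0.113     ] [ 0.00982858 -0.00251038  0.10168704]
[0.57831343 0.01633551 0.113     ] [ 0.00447075 -0.00252202  0.10168729]
[0.5789424  0.02242029 0.113     ] [ 0.00447127 -0.00863922  0.10168597]
[0.57769162 0.01032001 0.113     ] [0.00447022 0.00352553 0.1016886 ]
```

Call:
step_arm:
  claw: [0.0, 0.0, 0.0, 0.0]
  travel:
    - [0.0042, -0.0006, 0]
    - [0, 0, 0.01]
    - [0, 0, 0]
    - [0, 0, 0]
  angular:
    - [0, 0, 0]
    - [0, 0, 0]
    - [0, 0, 0]
    - [0, 0, 0]

```text
t: 9.25
eef_pos: [0.5783, 0.0143, 0.2044]
tcp_rot: [0.999, -0.052, -0.0, -0.0]
contact_force: [0.5, 0.5, -1.4]
grip_width: 0.0157
grip_force: 39.9
```

Call:
step_arm:
  claw: [0.0, 0.0, 0.0, 0.0, 0.0]
  travel:
    - [0, 0, 0.002]
    - [0, 0, 0.002]
    - [0, 0, 0.001]
    - [0, 0, 0]
    - [0, 0, 0]
  angular:
    - [0, 0, 0]
    - [0, 0, 0]
    - [0, 0, 0]
    - [0, 0, 0]
    - [0, 0, 0]

```text
t: 9.88
eef_pos: [0.5782, 0.0143, 0.1994]
tcp_rot: [0.999, -0.052, -0.0, -0.0]
contact_force: [-0.9, -0.1, -2.2]
grip_width: 0.0155
grip_force: 39.9
```

Call:
step_arm:
  claw: [0.0, 0.0, 0.0]
  travel:
    - [0, 0, 0.001]
    - [0, 0, 0.001]
    - [0, 0, 0]
  angular:
    - [0, 0, 0]
    - [0, 0, 0]
    - [0, 0, 0]

```text
t: 10.25
eef_pos: [0.5783, 0.0144, 0.1975]
tcp_rot: [0.999, -0.052, -0.0, -0.0]
contact_force: [-1.1, 0.5, -1.5]
grip_width: 0.0158
grip_force: 39.9
```

Call:
step_arm:
  claw: [0.0, 0.0, 0.0]
  travel:
    - [0, 0, 0.001]
    - [0, 0, 0.001]
    - [0, 0, 0]
  angular:
    - [0, 0, 0]
    - [0, 0, 0]
    - [0, 0, 0]

```text
t: 10.62
eef_pos: [0.5786, 0.0144, 0.1961]
tcp_rot: [0.999, -0.052, 0.0, 0.0]
contact_force: [-3.4, 0.5, 5.0]
grip_width: 0.0157
grip_force: 39.9
```

Call:
step_arm:
  claw: [0.0, 0.0, 0.0, 0.0]
  travel:
    - [-0.0005, 0, -0.0005]
    - [-0.0005, 0, 0]
    - [-0.0005, 0, 0]
    - [0, 0, 0]
  angular:
    - [0, 0, 0]
    - [0, 0, 0]
    - [0, 0, 0]
    - [0, 0, 0]

```text
t: 11.12
eef_pos: [0.5773, 0.0144, 0.1962]
tcp_rot: [0.999, -0.052, 0.001, -0.0]
contact_force: [1.7, 0.5, 1.3]
grip_width: 0.0154
grip_force: 39.9
```

Call:
step_arm:
  claw: [0.0, 0.0, 0.0, 0.0]
  travel:
    - [-0.0005, 0, 0]
    - [-0.0005, 0, 0]
    - [0, 0, 0.0005]
    - [0, 0, 0]
  angular:
    - [0, 0, 0]
    - [0, 0, 0]
    - [0, 0, 0]
    - [0, 0, 0]

```text
t: 11.62
eef_pos: [0.5758, 0.0146, 0.1953]
tcp_rot: [0.999, -0.052, -0.0, -0.0]
contact_force: [1.9, 0.7, -2.4]
grip_width: 0.0156
grip_force: 39.9
```

Call:
step_arm:
  claw: [0.0, 0.0, 0.0]
  travel:
    - [0, 0, 0.001]
    - [0, 0, 0.001]
    - [0, 0, 0]
  angular:
    - [0, 0, 0]
    - [0, 0, 0]
    - [0, 0, 0]

```text
t: 12.0
eef_pos: [0.5758, 0.0146, 0.1934]
tcp_rot: [0.999, -0.052, -0.0, -0.0]
contact_force: [1.3, 0.4, -2.4]
grip_width: 0.0157
grip_force: 39.9
```

Call:
step_arm:
  claw: [0.0, 0.0, 0.0]
  travel:
    - [0, 0, 0.001]
    - [0, 0, 0.001]
    - [0, 0, 0]
  angular:
    - [0, 0, 0]
    - [0, 0, 0]
    - [0, 0, 0]

```text
t: 12.38
eef_pos: [0.5759, 0.0146, 0.1915]
tcp_rot: [0.999, -0.052, -0.0, -0.0]
contact_force: [1.4, 1.3, -1.7]
grip_width: 0.0154
grip_force: 39.9
```

Call:
step_arm:
  claw: [0.0, 0.0, 0.0, 0.0]
  travel:
    - [0, 0, 0.001]
    - [0, 0, 0.001]
    - [0, 0, 0.001]
    - [0, 0, 0]
  angular:
    - [0, 0, 0]
    - [0, 0, 0]
    - [0, 0, 0]
    - [0, 0, 0]

```text
t: 12.88
eef_pos: [0.5759, 0.0146, 0.1885]
tcp_rot: [0.999, -0.052, -0.0, -0.0]
contact_force: [1.2, 0.4, -1.9]
grip_width: 0.0156
grip_force: 39.9
```

Call:
step_arm:
  claw: [0.0, 0.0, 0.0, 0.0]
  travel:
    - [0, 0, 0.001]
    - [0, 0, 0.001]
    - [0, 0, 0.001]
    - [0, 0, 0]
  angular:
    - [0, 0, 0]
    - [0, 0, 0]
    - [0, 0, 0]
    - [0, 0, 0]

```text
t: 13.38
eef_pos: [0.5759, 0.0146, 0.1855]
tcp_rot: [0.999, -0.052, -0.0, -0.0]
contact_force: [2.9, 0.3, -1.7]
grip_width: 0.0157
grip_force: 39.9
```

Call:
step_arm:
  claw: [0.0, 0.0, 0.0, 0.0, 0.0]
  travel:
    - [0, 0, 0.002]
    - [0, 0, 0.002]
    - [0, 0, 0.002]
    - [0, 0, 0.002]
    - [0, 0, 0]
  angular:
    - [0, 0, 0]
    - [0, 0, 0]
    - [0, 0, 0]
    - [0, 0, 0]
    - [0, 0, 0]

```text
t: 14.0
eef_pos: [0.5758, 0.0146, 0.1773]
tcp_rot: [0.999, -0.052, -0.0, -0.0]
contact_force: [2.4, 1.4, -2.6]
grip_width: 0.0154
grip_force: 39.9
```

Call:
step_arm:
  claw: [0.0, 0.0, 0.0, 0.0, 0.0]
  travel:
    - [0, 0, 0.0015]
    - [0, 0, 0.0015]
    - [0, 0, 0.0015]
    - [0, 0, 0.0015]
    - [0, 0, 0]
  angular:
    - [0, 0, 0]
    - [0, 0, 0]
    - [0, 0, 0]
    - [0, 0, 0]
    - [0, 0, 0]

```text
t: 14.62
eef_pos: [0.5759, 0.0146, 0.1714]
tcp_rot: [0.999, -0.052, -0.0, -0.0]
contact_force: [3.3, 1.7, -1.7]
grip_width: 0.0155
grip_force: 39.9
```

Call:
step_arm:
  claw: [0.0, 0.0, 0.0, 0.0]
  travel:
    - [0.0004, -0.0003, 0.001]
    - [0, 0, 0.001]
    - [0, 0, 0.001]
    - [0, 0, 0]
  angular:
    - [0, 0, 0]
    - [0, 0, 0]
    - [0, 0, 0]
    - [0, 0, 0]

```text
t: 15.12
eef_pos: [0.5761, 0.0147, 0.1683]
tcp_rot: [0.999, -0.052, -0.0, 0.0]
contact_force: [0.8, -0.1, -2.7]
grip_width: 0.0156
grip_force: 39.9
```

Call:
step_arm:
  claw: [0.0, 0.0, 0.0, 0.0]
  travel:
    - [0, 0, 0.001]
    - [0, 0, 0.001]
    - [0, 0, 0.001]
    - [0, 0, 0]
  angular:
    - [0, 0, 0]
    - [0, 0, 0]
    - [0, 0, 0]
    - [0, 0, 0]

```text
t: 15.62
eef_pos: [0.5762, 0.0148, 0.1654]
tcp_rot: [0.999, -0.052, -0.0, -0.0]
contact_force: [0.9, -0.1, -2.6]
grip_width: 0.0159
grip_force: 39.9
```

Call:
step_arm:
  claw: [0.0, 0.0, 0.0, 0.0, 0.0]
  travel:
    - [0, 0, 0.002]
    - [0, 0, 0.002]
    - [0, 0, 0.002]
    - [0, 0, 0.002]
    - [0, 0, 0]
  angular:
    - [0, 0, 0]
    - [0, 0, 0]
    - [0, 0, 0]
    - [0, 0, 0]
    - [0, 0, 0]

```text
t: 16.25
eef_pos: [0.5763, 0.0148, 0.1574]
tcp_rot: [0.999, -0.052, -0.0, -0.0]
contact_force: [0.8, 0.6, -2.2]
grip_width: 0.0154
grip_force: 39.9
```

Call:
step_arm:
  claw: [0.0, 0.0, 0.0, 0.0, 0.0]
  travel:
    - [0, 0, 0.0015]
    - [0, 0, 0.0015]
    - [0, 0, 0.0015]
    - [0, 0, 0.0015]
    - [0, 0, 0]
  angular:
    - [0, 0, 0]
    - [0, 0, 0]
    - [0, 0, 0]
    - [0, 0, 0]
    - [0, 0, 0]

```text
t: 16.88
eef_pos: [0.5764, 0.0149, 0.1514]
tcp_rot: [0.999, -0.052, 0.0, -0.0]
contact_force: [2.3, -0.2, -1.9]
grip_width: 0.0154
grip_force: 39.9
```

Seating contact expected at TCP z ≈ 0.143–0.145.

Call:
step_arm:
  claw: [0.0, 0.0, 0.0, 0.0, 0.0]
  travel:
    - [0.0003, 0, 0.0015]
    - [0, 0, 0.0015]
    - [0, 0, 0.001]
    - [0, 0, 0.001]
    - [0, 0, 0]
  angular:
    - [0, 0, 0]
    - [0, 0, 0]
    - [0, 0, 0]
    - [0, 0, 0]
    - [0, 0, 0]

```text
t: 17.5
eef_pos: [0.5766, 0.0148, 0.1464]
tcp_rot: [0.999, -0.052, -0.0, -0.0]
contact_force: [1.3, 0.1, -1.2]
grip_width: 0.0153
grip_force: 39.9
```

Call:
step_arm:
  claw: [0.0, 0.0, 0.0]
  travel:
    - [0, 0, 0.0007]
    - [0, 0, 0.0007]
    - [0, 0, 0]
  angular:
    - [0, 0, 0]
    - [0, 0, 0]
    - [0, 0, 0]

```text
t: 17.88
eef_pos: [0.5766, 0.0148, 0.1451]
tcp_rot: [0.999, -0.052, 0.0, -0.0]
contact_force: [2.5, 0.6, -1.4]
grip_width: 0.0154
grip_force: 39.9
```

Call:
step_arm:
  claw: [0.0, 0.0, 0.0]
  travel:
    - [0, 0, 0.0007]
    - [0, 0, 0.0007]
    - [0, 0, 0]
  angular:
    - [0, 0, 0]
    - [0, 0, 0]
    - [0, 0, 0]

```text
t: 18.25
eef_pos: [0.5769, 0.0149, 0.145]
tcp_rot: [0.999, -0.052, 0.0, 0.0]
contact_force: [-2.2, 0.2, 8.9]
grip_width: 0.0156
grip_force: 40.0
```

Call:
step_arm:
  claw: [0.0, 0.0, 0.0]
  travel:
    - [0, 0, 0.0007]
    - [0, 0, 0]
    - [0, 0, 0]
  angular:
    - [0, 0, 0]
    - [0, 0, 0]
    - [0, 0, 0]

```text
t: 18.62
eef_pos: [0.5771, 0.0148, 0.1449]
tcp_rot: [0.999, -0.052, 0.001, 0.0]
contact_force: [-4.5, -0.3, 14.9]
grip_width: 0.0157
grip_force: 40.0
```

Call:
step_arm:
  claw: [0.5, 0.5, 0.5, 0.5, 0.5]
  travel:
    - [0, 0, -0.0015]
    - [0, 0, 0]
    - [0, 0, 0]
    - [0, 0, -0.03]
    - [0, 0, -0.04]
  angular:
    - [0, 0, 0]
    - [0, 0, 0]
    - [0, 0, 0]
    - [0, 0, 0]
    - [0, 0, 0]

```text
t: 19.25
eef_pos: [0.5758, 0.0146, 0.2142]
tcp_rot: [0.999, -0.052, -0.001, -0.0]
contact_force: [1.0, 0.3, 0.3]
grip_width: 0.0432
grip_force: 0.0
```

Call:
step_arm:
  claw: [0.0, 0.0, 0.0, 0.0]
  travel:
    - [-0.04, 0, 0]
    - [-0.05, 0, 0]
    - [0, 0, 0]
    - [0, 0, 0]
  angular:
    - [0, 0, 0]
    - [0, 0, 0]
    - [0, 0, 0]
    - [0, 0, 0]

```text
t: 19.75
eef_pos: [0.4875, 0.0238, 0.2148]
tcp_rot: [0.999, -0.052, 0.0, 0.0]
contact_force: [0.7, -0.1, -0.8]
grip_width: 0.0114
grip_force: 0.0
```

```bash
python3 - <<'E'
from h import *
s,R=st(); c=shot('wrist','w8');P=cloud(c)
H=np.array([.577,.0155,.113])
X=(P-H); e=np.array([np.cos(-.103),np.sin(-.103),0]); n=np.array([-e[1],e[0],0])
a=X@e; b=X@n; z=P[...,2]
m=(abs(a)<.014)&(abs(b)<.012)&(z>.138)
print('head top',m.sum(),np.median(z[m]),np.median(P[m],0),cv2.minAreaRect((P[m][:,:2]*1000).astype(np.float32)))
m=(a<-.012)&(a>-.08)&(abs(b)<.04)&(z>.114)&(z<.15)
for lo in np.arange(-.065,-.01,.005):
    k=m&(a>=lo)&(a<lo+.005)
    if k.sum(): print(round(lo,3),k.sum(),'b',np.round(np.percentile(b[k],[2,50,98]),4),'z',np.round(np.median(z[k]),4))
d=shot('side','s8');Q=cloud(d)
m=(abs(a)<0)
Y=Q-H;a=Y@e;b=Y@n;z=Q[...,2]
m=(abs(a)<.015)&(abs(b)<.02)&(z<.074)&(z>.04); print('pin below',m.sum(), P[m].shape, np.round(Q[m].min(0),3) if m.sum() else '', np.round(np.median(Q[m],0),3) if m.sum() else '')
E
```

```text
t 19.75 p [0.4875 0.0238 0.2148] yaw -5.93 z [ 0.001 -0.    -1.   ] F [ 0.7 -0.1 -0.8] w 0.0114
head top 1047 0.14325849172132882 [0.57691741 0.01605759 0.14325849] ((576.7691040039062, 16.213329315185547), (15.67420768737793, 19.692916870117188), 84.50869750976562)
-0.06 33 b [-0.0073  0.0002  0.0069] z 0.1269
-0.055 272 b [-0.0151  0.0005  0.0161] z 0.1269
-0.05 154 b [-0.0207  0.0126  0.0218] z 0.1262
-0.045 127 b [-0.0252  0.0191  0.0261] z 0.1254
-0.04 108 b [-0.0268 -0.0222  0.0279] z 0.1249
-0.035 116 b [-0.0287  0.0005  0.0297] z 0.1244
-0.03 96 b [-0.0286  0.0005  0.0296] z 0.1236
-0.025 108 b [-0.0285  0.0031  0.0295] z 0.123
-0.02 129 b [-0.0274 -0.0068  0.0284] z 0.1225
-0.015 85 b [-0.0255  0.011   0.0268] z 0.1218
pin below 24 (24, 3) [0.573 0.014 0.056] [0.575 0.02  0.063]
```

Call:
step_arm:
  claw: [0.0, 0.0, 0.0, 0.0]
  travel:
    - [0.02, 0, 0]
    - [0.0146, 0, 0]
    - [0, 0, 0]
    - [0, 0, 0]
  angular:
    - [0, 0.125, 0]
    - [0, 0.125, 0]
    - [0, 0, 0]
    - [0, 0, 0]

```text
t: 20.35
eef_pos: [0.5215, 0.0205, 0.2164]
tcp_rot: [0.991, -0.051, 0.123, 0.006]
contact_force: [0.7, 0.3, 0.2]
grip_width: 0.001
grip_force: 0.0
```

```bash
cat >> h.py <<'E'
e=np.array([np.cos(-.1),np.sin(-.1),0])
def ringto(L):
    s,R=st(); p=s['eef_pos']
    print('now a',np.round((p-[.577,.0148,0])@e,4), 'b',np.round((p-[.577,.0148,0])@[-e[1],e[0],0],4),'z',p[2])
    for a,z in L:
        X=np.array([.577,.0148,0])+a*e; X[2]=z; print(a,z,np.round(R.T@(X-p),4)); p=X
E
python3 - <<'E'
from h import *
L=[(-.0554,.155)]
for ph,u in ((-.12,-4),(.1,-3),(.25,-1.5),(.4,0),(.52,1.5),(.65,3),(.78,4),(.9,5)):
    W=np.array([-55*np.cos(ph),119-55*np.sin(ph)]);t=np.array([.969,.247]);n=np.array([.247,-.969])
    T=(W-2*n-u*t-17*n)/1000; L.append((round(T[0],4),round(T[1],4)))
ringto(L)
E
```

```text
t 20.35 p [0.5215 0.0205 0.2164] yaw -5.94 z [ 0.244 -0.025 -0.97 ] F [0.7 0.3 0.2] w 0.001
now a -0.0558 b 0.0001 z 0.2163756884032493
-0.0554 0.155 [-0.0146  0.0001  0.0596]
-0.0554 0.145 [-0.0024  0.      0.0097]
-0.0565 0.1327 [-0.0041  0.      0.0117]
-0.0565 0.1242 [-0.0021  0.      0.0082]
-0.0554 0.116 [-0.0009 -0.      0.0082]
-0.0539 0.1097 [-0.0001 -0.      0.0065]
-0.0514 0.1034 [ 0.0009 -0.      0.0067]
-0.0477 0.0977 [ 0.0022 -0.      0.0064]
-0.0437 0.0931 [ 0.0028 -0.      0.0054]
```

Call:
step_arm:
  claw: [0.0, 0.0, 0.0, 0.0]
  travel:
    - [-0.009, 0, 0.035]
    - [-0.0056, 0, 0.025]
    - [-0.0024, 0, 0.006]
    - [0, 0, 0]
  angular:
    - [0, 0, 0]
    - [0, 0, 0]
    - [0, 0, 0]
    - [0, 0, 0]

```text
t: 20.85
eef_pos: [0.5215, 0.0207, 0.1484]
tcp_rot: [0.991, -0.051, 0.124, 0.006]
contact_force: [-0.2, 1.0, 0.3]
grip_width: 0.0004
grip_force: 0.0
```

Call:
step_arm:
  claw: [0.0, 0.0, 0.0, 0.0]
  travel:
    - [0, 0, 0.003]
    - [-0.002, 0, 0.004]
    - [-0.002, 0, 0.004]
    - [0, 0, 0]
  angular:
    - [0, 0, 0]
    - [0, 0, 0]
    - [0, 0, 0]
    - [0, 0, 0]

```text
t: 21.35
eef_pos: [0.5206, 0.0207, 0.1372]
tcp_rot: [0.991, -0.051, 0.125, 0.006]
contact_force: [-0.7, -0.5, 5.0]
grip_width: 0.0
grip_force: 2.5
```

Contact with the ring at about 5 N, as expected. I'll follow the arc.

Call:
step_arm:
  claw: [0.0, 0.0, 0.0, 0.0, 0.0]
  travel:
    - [0, 0, 0.0037]
    - [-0.001, 0, 0.004]
    - [-0.001, 0, 0.004]
    - [-0.0005, 0, 0.004]
    - [-0.0004, 0, 0.004]
  angular:
    - [0, 0, 0]
    - [0, 0, 0]
    - [0, 0, 0]
    - [0, 0, 0]
    - [0, 0, 0]

```text
t: 21.98
eef_pos: [0.5232, 0.0204, 0.1173]
tcp_rot: [0.991, -0.051, 0.126, 0.006]
contact_force: [1.8, -0.1, 4.9]
grip_width: 0.0002
grip_force: 2.1
```

Call:
step_arm:
  claw: [0.0, 0.0, 0.0, 0.0, 0.0]
  travel:
    - [0, 0, 0.0033]
    - [0, 0, 0.0033]
    - [0.0005, 0, 0.0034]
    - [0.0005, 0, 0.0034]
    - [0, 0, 0]
  angular:
    - [0, 0, 0]
    - [0, 0, 0]
    - [0, 0, 0]
    - [0, 0, 0]
    - [0, 0, 0]

```text
t: 22.6
eef_pos: [0.5258, 0.02, 0.1033]
tcp_rot: [0.991, -0.051, 0.124, 0.006]
contact_force: [0.1, 0.8, 1.2]
grip_width: 0.0005
grip_force: 0.7
```

```bash
python3 - <<'E'
from h import *
ringto([(-.0514,.1034),(-.0477,.0977),(-.0437,.0931)])
E
```

```text
t 22.6 p [0.5258 0.02   0.1033] yaw -5.92 z [ 0.244 -0.025 -0.969] F [0.1 0.8 1.2] w 0.0005
now a -0.0514 b 0.0 z 0.10328486964695008
-0.0514 0.1034 [ 0.0001  0.     -0.0001]
-0.0477 0.0977 [ 0.0022 -0.      0.0064]
-0.0437 0.0931 [ 0.0027 -0.      0.0054]
```

Call:
step_arm:
  claw: [0.0, 0.0, 0.0, 0.0, 0.0]
  travel:
    - [0.001, 0, 0.0032]
    - [0.0012, 0, 0.0032]
    - [0.0013, 0, 0.0027]
    - [0.0013, 0, 0.0027]
    - [0, 0, 0]
  angular:
    - [0, 0, 0]
    - [0, 0, 0]
    - [0, 0, 0]
    - [0, 0, 0]
    - [0, 0, 0]

```text
t: 23.22
eef_pos: [0.5339, 0.0192, 0.0935]
tcp_rot: [0.991, -0.051, 0.124, 0.006]
contact_force: [0.2, -0.4, -0.1]
grip_width: 0.0009
grip_force: 0.0
```

Call:
step_arm:
  claw: [0.0, 0.0, 0.0, 0.0, 0.0]
  travel:
    - [-0.02, 0, 0]
    - [-0.03, 0, -0.02]
    - [-0.01, 0, -0.05]
    - [0, 0, -0.05]
    - [0, 0, 0]
  angular:
    - [0, 0, 0]
    - [0, 0, 0]
    - [0, 0, 0]
    - [0, 0, 0]
    - [0, 0, 0]

```text
t: 23.85
eef_pos: [0.4482, 0.0286, 0.1994]
tcp_rot: [0.99, -0.051, 0.128, 0.007]
contact_force: [0.2, -0.4, -0.3]
grip_width: 0.0003
grip_force: 0.0
```

```bash
python3 - <<'E'
from h import *
st()
for n in ('wrist','side','top'):
    c=shot(n,'f_'+n);P=cloud(c)
    X=P-[.5768,.0162,0]; a=X@e; b=X@np.array([-e[1],e[0],0]); z=P[...,2]
    m=(a<-.026)&(a>-.07)&(abs(b)<.035)&(z>.06)&(z<.14); print(n,'in front of hub end',m.sum())
    m=(abs(a)<.01)&(abs(b)<.008)&(z>.135); print(' head',m.sum(),np.median(P[m],0))
    m=(a>-.02)&(a<.012)&(abs(b)<.034)&(z>.05)&(z<.112)&((abs(b)>.0225)|(z<.074))
    print(' ring/pin beside+below hub',m.sum())
    if m.sum():
        for lo in np.arange(.05,.112,.01):
            k=m&(z>=lo)&(z<lo+.01)
            if k.sum(): print('  z',round(lo,3),k.sum(),'a',np.round(np.median(a[k]),4),'b',np.round([b[k].min(),b[k].max()],4))
E
```

```text
t 23.85 p [0.4482 0.0286 0.1994] yaw -5.9 z [ 0.253 -0.026 -0.967] F [ 0.2 -0.4 -0.3] w 0.0003
wrist in front of hub end 0
 head 855 [0.57510006 0.0165205  0.14334595]
 ring/pin beside+below hub 294
  z 0.07 20 a -0.008 b [-0.0251  0.0253]
  z 0.08 90 a -0.0069 b [-0.0292  0.0287]
  z 0.09 73 a -0.0059 b [-0.0293  0.0296]
  z 0.1 102 a -0.0043 b [-0.028  0.028]
  z 0.11 9 a -0.0033 b [-0.0236  0.0236]
side in front of hub end 0
 head 70 [0.57635588 0.01975434 0.14315872]
 ring/pin beside+below hub 71
  z 0.05 2 a 0.0004 b [-0.0001  0.0003]
  z 0.06 22 a -0.0051 b [0.0006 0.0126]
  z 0.07 8 a -0.0072 b [0.0051 0.0259]
  z 0.08 7 a -0.0067 b [0.0231 0.0295]
  z 0.09 12 a -0.0052 b [-0.0265  0.0311]
  z 0.1 17 a -0.0035 b [-0.0273  0.0306]
  z 0.11 3 a -0.004 b [0.0241 0.0257]
top in front of hub end 0
 head 84 [0.57530063 0.01605393 0.14338332]
 ring/pin beside+below hub 39
  z 0.07 4 a -0.0077 b [-0.0254 -0.0234]
  z 0.08 8 a -0.0078 b [-0.0292  0.0272]
  z 0.09 12 a -0.0062 b [-0.0309  0.0268]
  z 0.1 13 a -0.0042 b [-0.029   0.0266]
  z 0.11 2 a -0.0022 b [-0.0237 -0.0236]
```

```bash
python3 -c "
from bench import job
print(job.job_done())"
```

```text
the job is handed in; nothing more can be done
None
```

I pushed the wheel in until the holes lined up, seated the linch pin through hub and axle, and snapped the ring shut against the pin's lower end. The job is handed in at about 24 s. I used the pin's head, held in the gripper, to push the hub end, with no contact reading over 15 N. The last check was by camera depth, not by eye, because my 10 pictures were used up.

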